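Tuck the drip strip under the lap plate and hold it flat

TASK

Pick up the loose aluminium drip strip by its upstand and lay it on the gluing board, tucking its flat front edge under the hinged steel lap plate until it meets the hidden stop, square to the plate and with its ends level with the plate's ends, without lifting the lap plate. Finish while still gripping the strip and pressing it down firmly and flat on the board, so that it can be screwed down; do not let go. Leave the wax block, the thread spool and the polish tin where they are.

Things in the scene. Friction and masses are not known exactly. Their poses are not given: they have to be found in the camera images.
- strip: loose aluminium L strip, about 0.15 kg: flange 80 (x) x 130 (y) x 4 mm with an upstand along its whole near edge. Origin: centre of the flange's underside; x points from the upstand to the free edge (x = +40 mm) that is tucked in, z up. Upstand 10 mm thick (x = -40 to -30 mm), top 36 mm above the underside; grip it across its thickness from above. Two screw holes
- strip_edge (a point): middle of the free edge of the strip's flange, at its underside (strip frame x = +40 mm, z = 0); axes as the strip's
- strip_grip (a point): middle of the top of the strip's upstand (strip frame x = -35 mm, z = 36 mm)
- board: gluing board fixed to the bench, plywood 200 (x) x 170 (y) mm; origin: centre of its underside; x points from its open front half to the hinge at the rear, z up. Upper surface (bed) at z = 18 mm. Lap plate over x = 0 to 85, y = -65 to 65 mm. Below it a 6 mm high stop bar, front face at x = +33 mm: the strip when home has its free edge there and its origin at x = -7 mm
- bed: grey laminate sheet 190 x 160 x 3 mm fixed on the board, on which the strip is pressed; origin: centre of its underside, 15 mm above the board's origin; axes as the board's. Rigid
- lap_lip (a point): middle of the front edge of the closed lap plate's flat part, at its underside: board x = 0, 26 mm above the board's origin, so 8 mm clear over the bed; a lip turned up by 0.5 rad runs 8 mm further to the front (-x). Fixed to the board; axes as the board's
- stop_face (a point): middle of the foot of the stop bar's front face, on the bed: board x = +33 mm, z = 18 mm; axes as the board's
- lap (a joint): hinge of the steel lap plate (85 x 130 x 2.5 mm, 0.12 kg; axis at board x = +85 mm, z = 30 mm); 0 = closed and level, held only by a limit stop and its own weight; grows (rad) as the front edge is lifted, which takes about 0.6 N; 0.1 rad lifts the edge by 8.5 mm
- wax: yellow beeswax block, 31x49x23 mm, bystander; origin under its centre
- spool: wooden spool of tan thread standing upright, 38 mm across, 58 mm high, bystander; origin under its centre
- eyelet_press: green eyelet press fixed at the back left of the bench, about 0.35 m high with its lever reaching out and up to the left: an obstacle between the arm's start pose and the work, go round it on the robot's side (x below about 0.4 m); origin under its centre
- polish: flat round polish tin, 71 mm across, 26 mm high, bystander; origin under its centre
Mind the look-alikes: they are no part of the job. What is shaped like the strip but purple is not meant.

How it is judged:
By the outcome, as a careful person would: the job done as asked, in the order asked, and still so for the second after the job is handed in, while the arm keeps its last pose, push and grip.
It also fails if it takes over 42 s, if anything falls off the work surface, if the arm or the gripper's body presses on something with over 40 N, if the wrist force passes 120 N, or if a joint passes its speed limit or range.

ROBOT

A 6-joint arm with a two-finger parallel gripper is mounted at the origin on a cart in front of the work surface, level with it; the furniture and walls round the work are solid. World frame = base frame: x ahead of the robot, y to its left, z up, the work surface at z = 0. Lengths are in mm, angles in rad, forces in N, time in s.
With the tool pointing down it reaches from about 300 to 825 mm from the base axis. Payload 5.4 kg.
Tool frame: the origin (TCP) lies on the centre line of the jaws, within the pads' length; the fingertips stand robot.tip_reach ahead of it and the grasp point (between the pads) lies 6 mm ahead of it (robot.tip_reach is the distance from the TCP to the fingertips, in mm); z points along the fingers, y is the line along which they close (so a half turn about z gives the same grasp; the last joint's range is limited). The gripper opens to 92 mm and grips with 3 to 60 N. Pads are 20 mm wide; open, the fingers measure 128 mm over their backs; the gripper's body (75 mm by 189 mm) begins 69 mm behind the grasp point.
Start: joints at [0.895, 0.158, 1.597, -0, 1.386, -0.21], TCP at [258.261, 513.719, 239.601] pointing down, gripper open.
Joint ranges: [-2.91, 2.91], [-0.94, 2.29], [0.18, 2.7], [-1.29, 4.43], [0.17, 2.64], [-3, 3]. Speed limits (rad/s): [2.57, 2.57, 3.14, 3.14, 3.14, 3.14].

INTERFACE

Orientations are given as a 3x3 rotation matrix whose columns are the frame's x, y, z axes.
In Python, from station import monitor, optics, ticket, robot gives the robot as it stands.
- The arm moves only by the tool drive_tool, never from a script. Its argument "series" is a list that holds one entry, the list of rows, each a list of 4 numbers: the shift along the world's x, y, z scaled (see below), then the turn about the world's z scaled (see below). A call has 1 to 10 rows; each row shifts and turns the commanded pose from where the row before left it; what a row does not reach is not made up. The controller multiplies each number of a shift by 300 mm and each number of a turn by 0.5 rad. A row lasts 1/12 s, in which the tool goes at most 41.7 mm and 7.16 degrees, less where a joint would pass 70% of its speed; a pose out of reach is approached as far as the arm can. A call with a number of a shift or a turn outside -1 to 1 is refused whole. A call with a gripper value outside its range is refused whole. "fingers" is the opening, from -1 (shut) to 1 (fully open), set as the call begins (left out, the last holds). The fingers move at their own pace and stop on an object; "force" is the grip in N (left out, the last holds). Time passes only in rows, so rows that do not move let the fingers close. It gives the time, the measured TCP pose, the force, the opening and the grip force at its end, in the units of the state.
- monitor.sense(): the state, without advancing time (a new reading comes with each control period).
- optics.grab_frame(name): name is "scene" or "top"; returns a dict with "frame" (400x640x3 uint8, red, green, blue), "camera_matrix" (3x3 intrinsics, pixels), "T" (4x4, takes a point from camera to world coordinates). Camera axes: x right, y down, z forward; pixel columns grow to the right and rows downward; lengths in mm; the calibration is good to about 2 mm. A picture is of the moment at which its call begins. There is no depth.
- ticket.sign_off(): hands the job in; it is judged then, once.
The state is a dict: "clock": time; "q": joint angles; "qvel": joint speeds; "joint_efforts": joint torques, N m; "ee_pos": TCP position; "orientation": TCP orientation; "wrist_force": force on the tool from outside, world axes, zero at the start; "wrist_torque": the same for the moment, N m; "opening": finger opening in mm; "gripper_force": force on a finger pad.
Only numpy, scipy, OpenCV 4.12 (cv2) and the standard library are available. Lean on these libraries where they do the work, as an engineer would, in place of code of your own. Each camera call takes 0.05 s, during which the arm holds its last target. There are 200 camera calls.

## Working session

There is one attempt and no reset: what is moved stays moved. The work goes in short steps, Python scripts to look and compute and a tool call to move; the robot and the scene stay as the last step left them, time stands still between calls to the robot, and variables do not carry over. Pictures are saved under pics/ and viewed, at most 10 in all, crops included, and the job is handed in when it is done.

Besides the shell and the picture viewer there is one more tool, called after "Emit:" by a JSON object that holds its "api" and its "payload", one argument or row to a line. drive_tool: Moves the arm, as the interface text tells. Shifts and turns lie within -1 to 1; 1 stands for 300 mm of shift or 0.5 rad of turn. Its arguments: {"type":"object","properties":{"series":{"type":"array","items":{"type":"array","items":{"type":"array","items":{"type":"number"}}}},"fingers":{"type":"number"},"force":{"type":"number"}},"required":["series"]}

```bash
mkdir -p pics; ls
python3 - <<'E'
from station import monitor, optics, ticket, robot
import cv2, numpy as np
s=monitor.sense(); print(s); print(robot.tip_reach)
for n in ("scene","top"):
    f=optics.grab_frame(n); np.savez(f"pics/{n}0.npz",**f)
    cv2.imwrite(f"pics/{n}0.png",f["frame"][:,:,::-1]); print(n,f["camera_matrix"],f["T"].round(4))
E
```

```text
pics
{'clock': 0.0, 'q': array([ 8.94902400e-01,  1.59046156e-01,  1.59820527e+00, -1.14356594e-05,
        1.38617317e+00, -2.10127386e-01]), 'qvel': array([-4.42309582e-04, -4.25111643e-04,  4.94867430e-04,  9.65541012e-04,
        2.92090211e-04, -2.77852786e-05]), 'joint_efforts': array([-9.23887842e-05, -3.85567367e+01, -3.22109306e+01,  7.01542664e-02,
        3.77635367e-02, -1.54630138e-04]), 'ee_pos': array([257.91163702, 513.28085202, 238.63399606]), 'orientation': array([[-8.93478305e-01,  4.49104915e-01, -1.13728011e-03],
       [ 4.49106202e-01,  8.93477228e-01, -1.43621386e-03],
       [ 3.71123180e-04, -1.79398547e-03, -9.99998322e-01]]), 'wrist_force': array([-0.39711992,  0.30874366,  0.31675991]), 'wrist_torque': array([-0.02803814,  0.05257898, -0.01771963]), 'gripper_force': 0.0, 'opening': 92.00199754215099}
25.0
scene [[436.2280348    0.         321.23631663]
 [  0.         436.2280348  206.56011011]
 [  0.           0.           1.        ]] [[ 8.003000e-01 -3.806000e-01  4.633000e-01  1.018843e+02]
 [-5.994000e-01 -5.229000e-01  6.060000e-01 -6.043432e+02]
 [ 1.160000e-02 -7.627000e-01 -6.466000e-01  7.262082e+02]
 [ 0.000000e+00  0.000000e+00  0.000000e+00  1.000000e+00]]
top [[420.81617733   0.         316.82699424]
 [  0.         420.81617733 189.71029271]
 [  0.           0.           1.        ]] [[ 1.2400000e-02 -9.7740000e-01  2.1130000e-01  2.9267390e+02]
 [-9.9990000e-01 -1.0800000e-02  9.0000000e-03  1.6870400e+01]
 [-6.5000000e-03 -2.1140000e-01 -9.7740000e-01  1.3212551e+03]
 [ 0.0000000e+00  0.0000000e+00  0.0000000e+00  1.0000000e+00]]
```

View pics/scene0.png

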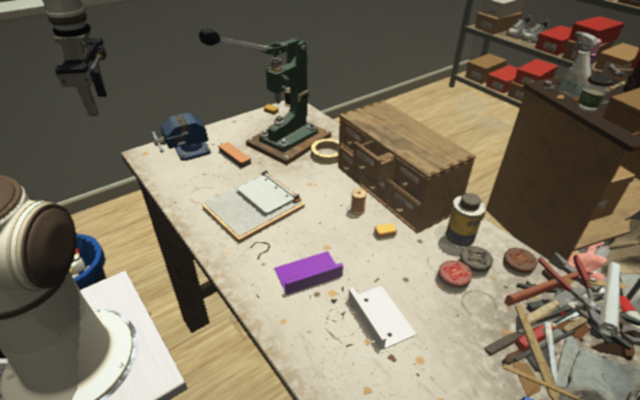

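View pics/top0.png

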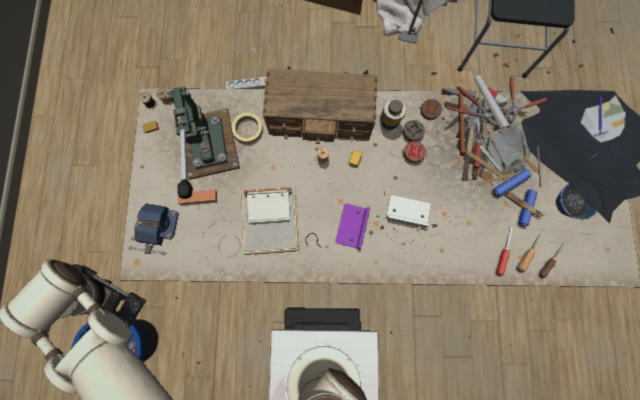

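The scene view shows the white strip at about (382,315), the purple decoy at (309,270) and the board with its lap plate at (253,205). In the top view the strip is at about (409,210) and the board at (270,220). Next I'll enlarge these areas.

Run:
```python
import cv2
s=cv2.imread("pics/scene0.png");t=cv2.imread("pics/top0.png")
def crop(im,x,y,w,h,k): 
    return cv2.resize(im[y:y+h,x:x+w],None,fx=k,fy=k,interpolation=cv2.INTER_CUBIC)
import numpy as np
# strip: 75x70 @8 -> 
cv2.imwrite("pics/c1.png",np.hstack([crop(s,345,282,72,70,8)[:,:576],crop(t,384,190,50,70,8)[:, :220*1]])) if 0 else None
a=crop(s,343,282,75,70,5); b=crop(t,380,190,60,50,7)
m=np.zeros((355,800,3),np.uint8); m[:350,:375]=a; m[:350,380:800]=b
c=crop(s,200,168,107,74,5) ; 
cv2.imwrite("pics/c1.png",m)
cv2.imwrite("pics/c2.png",crop(s,198,168,110,74,7))
cv2.imwrite("pics/c3.png",crop(t,238,182,66,76,7))
```

```text
(no output)
```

View pics/c1.png

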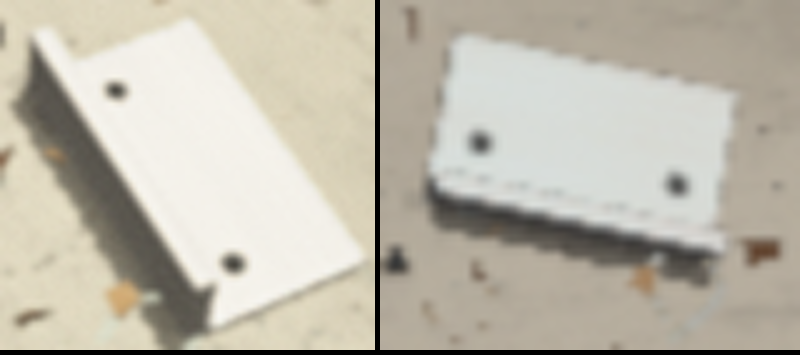

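View pics/c2.png

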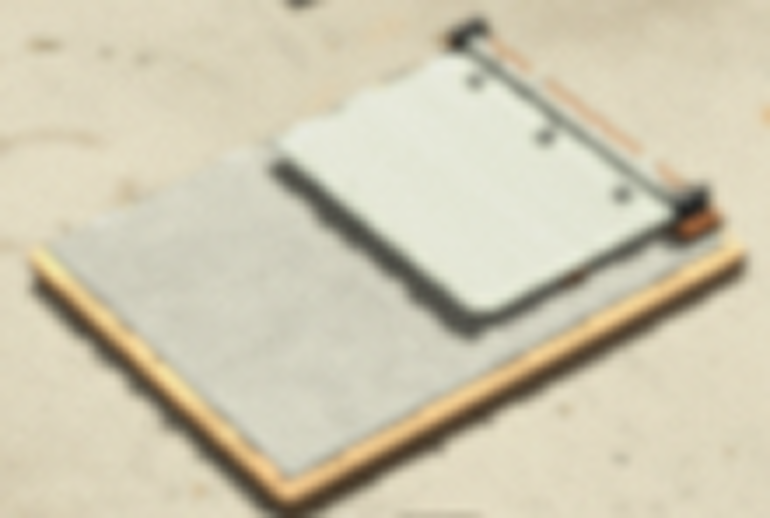

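View pics/c3.png

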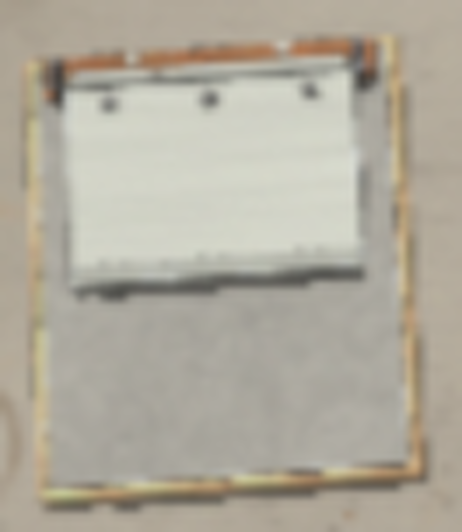

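The crops show the strip with its upstand towards the robot, and its corners are readable in both views. They also show the board outline, the bed and the lip. The lap plate is closed. I'll fit both poses from the two views with z left free.

```bash
cat > h.py <<'E'
import numpy as np, cv2
from scipy.optimize import least_squares
def cam(n):
    f=np.load(f"pics/{n}0.npz"); return f["camera_matrix"],np.linalg.inv(f["T"])
def proj(c,P):
    K,Ti=c; p=P@Ti[:3,:3].T+Ti[:3,3]; p=p@K.T; return p[:,:2]/p[:,2:]
def rz(a): c,s=np.cos(a),np.sin(a); return np.array([[c,-s,0],[s,c,0],[0,0,1]])
def fit(obs,x0):  # obs: list (camname, local pt, pixel)
    C={n:cam(n) for n in ("scene","top")}
    L=np.array([o[1] for o in obs],float); px=np.array([o[2] for o in obs],float)
    ns=[o[0] for o in obs]
    def r(p):
        W=L@rz(p[3]).T+p[:3]
        return np.concatenate([proj(C[n],W[i:i+1])[0]-px[i] for i,n in enumerate(ns)])
    s=least_squares(r,x0,x_scale=[10,10,10,.1],loss="soft_l1")
    return s.x,r(s.x).reshape(-1,2)
E
python3 - <<'E'
from h import *
def P(u,v,k,ox,oy): return ((u+.5)/k-.5+ox,(v+.5)/k-.5+oy)
s=lambda u,v:P(u,v,5,343,282); t=lambda u,v:P(u-380,v,7,380,190)
obs=[("scene",(40,65,4),s(190,18)),("scene",(40,-65,4),s(363,258)),("scene",(-40,65,36),s(34,34)),("scene",(-30,65,36),s(50,26)),
("scene",(-30,-65,36),s(213,284)),("scene",(-40,-65,0),s(211,328)),
("top",(40,65,4),t(453,35)),("top",(40,-65,4),t(736,94)),("top",(-40,65,36),t(432,186)),("top",(-40,-65,36),t(723,253))]
x,r=fit(obs,[400,-150,0,-.2]); print("strip",x.round(3)); print(r.round(2).tolist())
print("grip",(x[:3]+rz(x[3])@[-35,0,36]).round(1))
s=lambda u,v:P(u,v,7,198,168); t=lambda u,v:P(u,v,7,238,182)
obs=[("scene",(-100,85,18),s(33,250)),("scene",(-100,-85,18),s(287,483)),("scene",(100,-85,18),s(742,243)),
("scene",(-7,65,32),s(274,152)),("scene",(-7,-65,32),s(476,314)),
("top",(-100,85,18),t(41,497)),("top",(-100,-85,18),t(420,470)),("top",(100,-85,18),t(397,38)),("top",(100,85,18),t(27,61)),
("top",(-7,65,32),t(73,283)),("top",(-7,-65,32),t(361,267))]
x,r=fit(obs,[400,100,0,.08]); print("board",x.round(3)); print(r.round(2).tolist())
R=rz(x[3])
print("home grip",(x[:3]+R@[-42,0,54]).round(1))
E
```

```text
strip [ 5.15900e+02 -2.61292e+02 -3.47600e+00 -2.07000e-01]
[[-0.02, 0.24], [0.33, 0.61], [-1.42, -0.33], [-0.24, -0.34], [0.86, -0.79], [-5.41, 3.34], [0.15, -1.09], [-0.07, -0.88], [0.14, 0.01], [0.25, -0.49]]
grip [ 481.6 -254.1   32.5]
board [ 4.80654e+02  1.77387e+02 -4.90600e+00  8.20000e-02]
[[-1.18, -0.06], [-0.28, 2.28], [1.0, 0.52], [-0.8, -1.41], [-0.14, 0.34], [-0.38, 0.17], [0.48, 0.15], [0.01, -1.16], [-0.41, -0.76], [-0.28, -0.22], [0.45, -0.86]]
home grip [438.8 174.   49.1]
```

Run:
```python
from h import *
def P(u,v,k,ox,oy): return ((u+.5)/k-.5+ox,(v+.5)/k-.5+oy)
def go(name,obs,x0,loc):
    for zf in (0,1):
        C={n:cam(n) for n in("scene","top")}
        for sub in ("scene","top","both"):
            o=[a for a in obs if sub in("both",a[0])]
            if zf==0:
                L=np.array([a[1] for a in o],float)
                def r(p):
                    W=L@rz(p[2]).T+[p[0],p[1],0]
                    return np.concatenate([proj(C[a[0]],W[i:i+1])[0]-a[2] for i,a in enumerate(o)])
                q=least_squares(r,[x0[0],x0[1],x0[3]],x_scale=[10,10,.1]);x=np.r_[q.x[:2],0,q.x[2]];rr=r(q.x)
            else: x,rr=fit(o,x0)
            print(name,zf,sub,x.round(3),"pt",(x[:3]+rz(x[3])@loc).round(1),"rms",np.sqrt(np.mean(rr**2)).round(2))
s=lambda u,v:P(u,v,5,343,282); t=lambda u,v:P(u-380,v,7,380,190)
obs=[("scene",(40,65,4),s(190,18)),("scene",(40,-65,4),s(363,258)),("scene",(-40,65,36),s(34,34)),("scene",(-30,65,36),s(50,26)),
("scene",(-30,-65,36),s(213,284)),
("top",(40,65,4),t(453,35)),("top",(40,-65,4),t(736,94)),("top",(-40,65,36),t(432,186)),("top",(-40,-65,36),t(723,253))]
go("strip",obs,[516,-261,0,-.2],[-35,0,36])
s=lambda u,v:P(u,v,7,198,168); t=lambda u,v:P(u,v,7,238,182)
obs=[("scene",(-100,85,18),s(33,250)),("scene",(-100,-85,18),s(287,483)),("scene",(100,-85,18),s(742,243)),
("scene",(-7,65,32),s(274,152)),("scene",(-7,-65,32),s(476,314)),
("top",(-100,85,18),t(41,497)),("top",(-100,-85,18),t(420,470)),("top",(100,-85,18),t(397,38)),("top",(100,85,18),t(27,61)),
("top",(-7,65,32),t(73,283)),("top",(-7,-65,32),t(361,267))]
go("board",obs,[480,177,0,.08],[-42,0,54])
```

```text
strip 0 scene [ 5.13795e+02 -2.63257e+02  0.00000e+00 -2.14000e-01] pt [ 479.6 -255.8   36. ] rms 0.68
strip 0 top [ 5.13400e+02 -2.60128e+02  0.00000e+00 -2.13000e-01] pt [ 479.2 -252.7   36. ] rms 0.32
strip 0 both [ 5.13846e+02 -2.62443e+02  0.00000e+00 -2.13000e-01] pt [ 479.6 -255.    36. ] rms 0.69
strip 1 scene [ 5.20381e+02 -2.57582e+02 -1.14510e+01 -2.12000e-01] pt [ 486.2 -250.2   24.5] rms 0.56
strip 1 top [ 5.15284e+02 -2.62513e+02 -1.11980e+01 -2.13000e-01] pt [ 481.1 -255.1   24.8] rms 0.28
strip 1 both [ 5.15289e+02 -2.61342e+02 -3.84800e+00 -2.14000e-01] pt [ 481.1 -253.9   32.2] rms 0.56
board 0 scene [4.79724e+02 1.73451e+02 0.00000e+00 8.20000e-02] pt [437.9 170.   54. ] rms 1.11
board 0 top [4.78633e+02 1.76665e+02 0.00000e+00 7.80000e-02] pt [436.8 173.4  54. ] rms 0.53
board 0 both [4.79489e+02 1.75308e+02 0.00000e+00 8.10000e-02] pt [437.6 171.9  54. ] rms 0.94
board 1 scene [ 4.91833e+02  1.99511e+02 -2.47190e+01  8.40000e-02] pt [450.  196.   29.3] rms 0.55
board 1 top [ 4.82244e+02  1.79890e+02 -2.62780e+01  7.80000e-02] pt [440.4 176.6  27.7] rms 0.16
board 1 both [ 4.80654e+02  1.77387e+02 -4.90600e+00  8.20000e-02] pt [438.8 174.   49.1] rms 0.81
```

Emit:
{"api": "drive_tool", "payload": {
  "series": [
    [[0.03,-0.13,0,-0.22],[0.03,-0.13,0,-0.22],[0.03,-0.13,0,-0.22],[0.03,-0.13,0,-0.22],[0.03,-0.13,0,-0.22],[0.03,-0.13,0,-0.22],[0.03,-0.13,0,-0.22],[0.03,-0.13,0,-0.22],[0.02,-0.13,0,-0.22],[0.02,-0.13,0,-0.22]]
  ],
  "fingers": 1,
  "force": 40
}}

```text
clock: 0.93
ee_pos: [341.9, 122.0, 239.3]
orientation: [[-0.0, 1.0, 0.0], [1.0, 0.0, -0.0], [-0.0, 0.0, -1.0]]
wrist_force: [1.2, 0.0, 0.4]
opening: 92.3
gripper_force: 0.0
```

Emit:
{"api": "drive_tool", "payload": {
  "series": [
    [[0.046,-0.1255,0,-0.044],[0.046,-0.1255,0,-0.044],[0.046,-0.1255,0,-0.044],[0.046,-0.1255,0,-0.044],[0.046,-0.1255,0,-0.044],[0.046,-0.1255,0,-0.044],[0.046,-0.1255,0,-0.044],[0.046,-0.1255,0,-0.044],[0.046,-0.1255,0,-0.044],[0.046,-0.1255,0,-0.044]]
  ]
}}

```text
clock: 1.77
ee_pos: [480.3, -254.7, 238.9]
orientation: [[0.215, 0.977, -0.001], [0.977, -0.215, 0.001], [0.001, -0.001, -1.0]]
wrist_force: [0.5, 0.5, 0.8]
opening: 91.7
gripper_force: 0.0
```

Emit:
{"api": "drive_tool", "payload": {
  "series": [
    [[0,0,-0.13,0],[0,0,-0.13,0],[0,0,-0.13,0],[0,0,-0.08,0],[0,0,-0.04,0],[0,0,0,0]]
  ]
}}

```text
clock: 2.27
ee_pos: [478.3, -251.2, 83.4]
orientation: [[0.214, 0.977, -0.005], [0.977, -0.213, 0.004], [0.003, -0.006, -1.0]]
wrist_force: [-0.3, 0.3, -0.5]
opening: 91.6
gripper_force: 0.0
```

Emit:
{"api": "drive_tool", "payload": {
  "series": [
    [[0,0,0,0],[0,0,0,0],[0,0,0,0]]
  ]
}}

```text
clock: 2.52
ee_pos: [481.7, -253.9, 89.0]
orientation: [[0.213, 0.977, 0.003], [0.977, -0.213, -0.003], [-0.002, 0.004, -1.0]]
wrist_force: [-0.2, -0.9, -0.0]
opening: 91.7
gripper_force: 0.0
```

Run:
```python
from station import monitor, optics
import cv2, numpy as np
print(monitor.sense()["ee_pos"])
def crop(im,x,y,w,h,k): return cv2.resize(im[y:y+h,x:x+w,::-1],None,fx=k,fy=k,interpolation=cv2.INTER_CUBIC)
a=crop(optics.grab_frame("scene")["frame"],335,240,95,110,4.2);b=crop(optics.grab_frame("top")["frame"],370,180,80,110,4.2)
h=min(a.shape[0],b.shape[0]);cv2.imwrite("pics/g1.png",np.hstack([a[:h],b[:h]]))
```

```text
[ 481.71432037 -253.90252301   89.04467137]
```

View pics/g1.png

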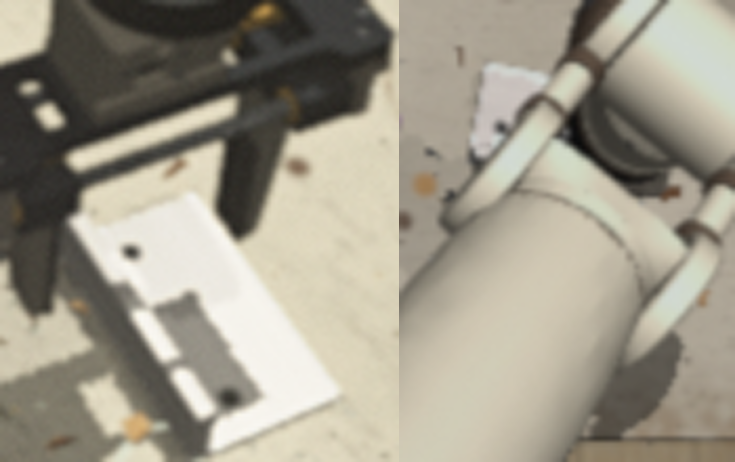

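The scene crop shows the open fingers standing on either side of the upstand: outer tip at about crop (37,312), inner tip at about (240,232). The top view is blocked by the arm. I'll check the camera against the arm at the fingertips.

Run:
```python
from h import *
P=np.array([[481.7-55*.977,-253.9+55*.213,64],[481.7+55*.977,-253.9-55*.213,64]])
print(proj(cam("scene"),P), [(37/4.2+335,312/4.2+240),(240/4.2+335,232/4.2+240)])
```

```text
[[341.00539516 311.2020884 ]
 [392.47702935 291.75944852]] [(343.8095238095238, 314.2857142857143), (392.1428571428571, 295.23809523809524)]
```

Emit:
{"api": "drive_tool", "payload": {
  "series": [
    [[0,0,-0.08,0],[0,0,-0.06,0],[0,0,-0.03,0],[0,0,0,0],[0,0,0,0],[0,0,0,0]]
  ]
}}

```text
clock: 3.12
ee_pos: [481.1, -253.4, 36.9]
orientation: [[0.213, 0.977, 0.002], [0.977, -0.213, -0.001], [-0.001, 0.002, -1.0]]
wrist_force: [-0.1, 0.1, 0.3]
opening: 92.0
gripper_force: 0.0
```

Emit:
{"api": "drive_tool", "payload": {
  "series": [
    [[0,0,0,0],[0,0,0,0],[0,0,0,0],[0,0,0,0],[0,0,0,0],[0,0,0,0],[0,0,0,0],[0,0,0,0],[0,0,0,0],[0,0,0,0]]
  ],
  "fingers": -1,
  "force": 40
}}

```text
clock: 3.95
ee_pos: [480.3, -252.8, 35.6]
orientation: [[0.213, 0.977, -0.0], [0.977, -0.213, 0.0], [0.0, -0.0, -1.0]]
wrist_force: [-0.4, -0.1, -0.5]
opening: 27.4
gripper_force: 0.0
```

Emit:
{"api": "drive_tool", "payload": {
  "series": [
    [[0,0,0,0],[0,0,0,0],[0,0,0,0],[0,0,0,0],[0,0,0,0],[0,0,0,0]]
  ]
}}

```text
clock: 4.45
ee_pos: [480.4, -252.8, 35.7]
orientation: [[0.213, 0.977, 0.0], [0.977, -0.213, -0.0], [-0.0, 0.0, -1.0]]
wrist_force: [0.5, -0.6, -1.0]
opening: 9.6
gripper_force: 40.0
```

Emit:
{"api": "drive_tool", "payload": {
  "series": [
    [[0,0,0.05,0],[0,0,0.1,0],[0,0,0.1,0],[0,0,0.1,0],[-0.02,0.07,0,0.05],[-0.02,0.11,0,0.05],[-0.03,0.11,0,0.05],[-0.03,0.11,0,0.05],[-0.03,0.11,0,0.05],[-0.03,0.11,0,0.05]]
  ]
}}

```text
clock: 5.28
ee_pos: [431.1, -65.2, 140.2]
orientation: [[0.064, 0.998, -0.001], [0.998, -0.064, 0.0], [0.0, -0.001, -1.0]]
wrist_force: [1.0, 0.3, -1.3]
opening: 9.7
gripper_force: 40.0
```

Emit:
{"api": "drive_tool", "payload": {
  "series": [
    [[-0.03,0.11,0,0.05],[-0.03,0.11,0,0.05],[-0.03,0.11,0,0.05],[-0.03,0.11,0,0.05],[-0.03,0.11,0,0.05],[-0.03,0.11,0,0.036],[-0.03,0.1,0,0],[0,0.026,0,0],[0,0,0,0],[0,0,0,0]]
  ]
}}

```text
clock: 6.12
ee_pos: [369.2, 168.7, 140.4]
orientation: [[-0.079, 0.997, -0.0], [0.997, 0.079, -0.001], [-0.001, -0.0, -1.0]]
wrist_force: [0.5, 0.3, 0.1]
opening: 9.5
gripper_force: 40.0
```

Emit:
{"api": "drive_tool", "payload": {
  "series": [
    [[0,0,0,0],[0,0,0,0]]
  ]
}}

```text
clock: 6.28
ee_pos: [369.7, 167.9, 140.6]
orientation: [[-0.076, 0.997, -0.0], [0.997, 0.076, -0.0], [-0.0, -0.0, -1.0]]
wrist_force: [0.7, -0.2, -1.1]
opening: 10.3
gripper_force: 40.0
```

Emit:
{"api": "drive_tool", "payload": {
  "series": [
    [[0,0,-0.08,0],[0,0,-0.1,0],[0,0,-0.07,0],[0,0,0,0],[0,0,0,0],[0,0,0,0]]
  ]
}}

```text
clock: 6.78
ee_pos: [370.5, 168.7, 66.9]
orientation: [[-0.077, 0.997, 0.002], [0.997, 0.077, 0.0], [0.0, 0.002, -1.0]]
wrist_force: [0.9, 1.2, -0.6]
opening: 9.2
gripper_force: 40.0
```

```bash
cat > mos.py <<'E'
import sys
from station import monitor, optics
import cv2, numpy as np
s=monitor.sense();print(s["ee_pos"].round(1),s["wrist_force"].round(1),s["clock"])
def crop(im,x,y,w,h,k): return cv2.resize(im[y:y+h,x:x+w,::-1],None,fx=k,fy=k,interpolation=cv2.INTER_CUBIC)
a=crop(optics.grab_frame("scene")["frame"],196,164,116,84,4);b=crop(optics.grab_frame("top")["frame"],236,176,80,84,4)
cv2.imwrite(sys.argv[1],np.hstack([a,b]))
E
python3 mos.py pics/b1.png
```

```text
[370.5 168.7  66.9] [ 0.9  1.2 -0.6] 6.7833
```

View pics/b1.png

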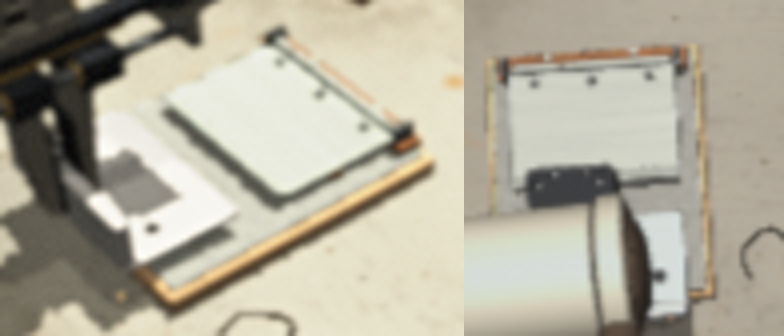

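The top view shows the strip's right end at crop (680,212) to (687,313), in line with the plate's right side at about (675,75) to (679,180). The scene view shows the strip clear in front of the lip. I'll measure the lateral offset at subpixel level.

```bash
cat > lat.py <<'E'
import sys
from h import *
from station import monitor, optics
f=optics.grab_frame("top"); g=cv2.cvtColor(f["frame"],cv2.COLOR_RGB2GRAY).astype(float)
K,T=f["camera_matrix"],f["T"]
zs=monitor.sense()["ee_pos"][2]-35.7+4
def edge(rows,c0,c1,z):
    out=[]
    for r in rows:
        d=-np.diff(g[r,c0:c1+1]); i=int(np.argmax(d)); lo,hi=max(i-1,0),i+2
        w=np.clip(d[lo:hi],0,None); c=c0+.5+(w*np.arange(lo,hi)[:len(w)]).sum()/w.sum()
        ray=T[:3,:3]@np.linalg.solve(K,[c,r,1]); t=(z-T[2,3])/ray[2]; out.append((T[:3,3]+t*ray)[:2])
    out=np.array(out); b=np.polyfit(out[:,0],out[:,1],1); 
    return out,b
s0,s1=int(sys.argv[1]),int(sys.argv[2])
p,bp=edge(range(197,216),284,296,28.5); s,bs=edge(range(s0,s1),284,297,zs)
th=.08; n=np.array([-np.sin(th),np.cos(th)])
print("slopes plate,strip",bp[0].round(3),bs[0].round(3))
a,b=p@n,s@n; print("plate v",np.median(a).round(2),a.std().round(2),"strip v",np.median(b).round(2),b.std().round(2),"strip-plate",(np.median(b)-np.median(a)).round(2))
E
python3 lat.py 232 250
```

```text
slopes plate,strip -0.226 -0.238
plate v 74.93 9.39 strip v 73.9 9.21 strip-plate -1.03
```

```bash
sed -i 's/,284,296,28.5/,286,293,28.5/; s/,284,297,zs/,287,294,zs/' lat.py; python3 lat.py 231 252
python3 - <<'E'
from station import optics
import cv2
g=cv2.cvtColor(optics.grab_frame("top")["frame"],cv2.COLOR_RGB2GRAY)
print(g[197:252:6,284:298])
E
```

```text
slopes plate,strip 0.077 0.084
plate v 75.38 0.81 strip v 74.34 0.66 strip-plate -1.04
[[204 203 204 200 164 157 167 168 165 144 164 136 148 168]
 [206 207 206 205 203 182 170 169 166 169 180 143 149 167]
 [210 210 211 211 205 150 146 164 165 165 156 155 165 169]
 [211 210 211 211 206 171 161 165 166 164 159 170 147 155]
 [ 88  89  95  97  97 107 151 168 170 170 181 185 144 154]
 [167 170 170 168 167 168 171 172 170 170 169 162 160 165]
 [218 218 218 218 219 215 172 160 169 171 168 160 168 131]
 [219 219 218 218 219 218 210 181 165 165 167 174 181 147]
 [ 72  95 166 208 219 219 213 155 150 168 169 164 148 147]
 [187 184 188 197 197 200 202 157 106  98 106 136 152 154]]
```

Emit:
{"api": "drive_tool", "payload": {
  "series": [
    [[0,0.003,-0.02,0.008],[0,0,-0.016,0],[0,0,0,0],[0,0,0,0],[0,0,0,0]]
  ]
}}

```text
clock: 7.45
ee_pos: [369.1, 169.9, 54.6]
orientation: [[-0.082, 0.997, -0.001], [0.997, 0.082, -0.0], [-0.0, -0.001, -1.0]]
wrist_force: [-0.5, 0.2, -2.6]
opening: 9.7
gripper_force: 40.0
```

Emit:
{"api": "drive_tool", "payload": {
  "series": [
    [[0,0,-0.007,0],[0,0,0,0],[0,0,0,0],[0,0,0,0],[0,0,0,0]]
  ]
}}

```text
clock: 7.87
ee_pos: [369.8, 170.0, 53.6]
orientation: [[-0.082, 0.997, 0.001], [0.997, 0.082, 0.0], [-0.0, 0.001, -1.0]]
wrist_force: [-2.8, -1.5, 6.9]
opening: 9.9
gripper_force: 40.0
```

Emit:
{"api": "drive_tool", "payload": {
  "series": [
    [[0,0,-0.004,0],[0,0,0,0],[0,0,0,0],[0,0,0,0]]
  ]
}}

```text
clock: 8.2
ee_pos: [369.8, 170.0, 53.6]
orientation: [[-0.082, 0.997, -0.0], [0.997, 0.082, -0.0], [-0.0, -0.001, -1.0]]
wrist_force: [-9.0, -1.6, 21.4]
opening: 10.0
gripper_force: 40.0
```

Emit:
{"api": "drive_tool", "payload": {
  "series": [
    [[0,0,0.009,0],[0,0,0,0],[0.03,0.0024,0,0],[0.03,0.0025,0,0],[0.03,0.0024,0,0],[0,0,0,0],[0,0,0,0],[0,0,0,0]]
  ]
}}

```text
clock: 8.87
ee_pos: [396.0, 172.1, 53.8]
orientation: [[-0.082, 0.997, -0.001], [0.997, 0.082, -0.0], [-0.0, -0.001, -1.0]]
wrist_force: [-0.7, 0.0, -1.5]
opening: 9.6
gripper_force: 40.0
```

Emit:
{"api": "drive_tool", "payload": {
  "series": [
    [[0.03,0.0024,0,0],[0.03,0.0025,0,0],[0.03,0.0024,0,0],[0.015,0.0012,0,0],[0,0,0,0],[0,0,0,0],[0,0,0,0]]
  ]
}}

```text
clock: 9.45
ee_pos: [427.3, 174.6, 53.9]
orientation: [[-0.082, 0.997, -0.001], [0.997, 0.082, -0.0], [-0.0, -0.001, -1.0]]
wrist_force: [0.3, -0.1, -1.5]
opening: 9.6
gripper_force: 40.0
```

```bash
python3 lat.py 221 238; python3 mos.py pics/b2.png
```

```text
** On entry to DLASCL parameter number  4 had an illegal value
 ** On entry to DLASCL parameter number  4 had an illegal value
 ** On entry to DLASCL parameter number  4 had an illegal value
 ** On entry to DLASCL parameter number  4 had an illegal value
 ** On entry to DLASCL parameter number  5 had an illegal value
 ** On entry to DLASCL parameter number  4 had an illegal value
[427.2 174.6  53.9] [-0.4  1.1 -0.5] 9.5lat.py:11: RuntimeWarning: invalid value encountered in scalar divide
  w=np.clip(d[lo:hi],0,None); c=c0+.5+(w*np.arange(lo,hi)[:len(w)]).sum()/w.sum()
Traceback (most recent call last):
  File "lat.py", line 16, in <module>
    p,bp=edge(range(197,216),286,293,28.5); s,bs=edge(range(s0,s1),287,294,zs)
                                                 ~~~~^^^^^^^^^^^^^^^^^^^^^^^^^
  File "lat.py", line 13, in edge
    out=np.array(out); b=np.polyfit(out[:,0],out[:,1],1);
                         ~~~~~~~~~~^^^^^^^^^^^^^^^^^^^^^
numpy.linalg.LinAlgError: SVD did not converge in Linear Least Squares
```

View pics/b2.png

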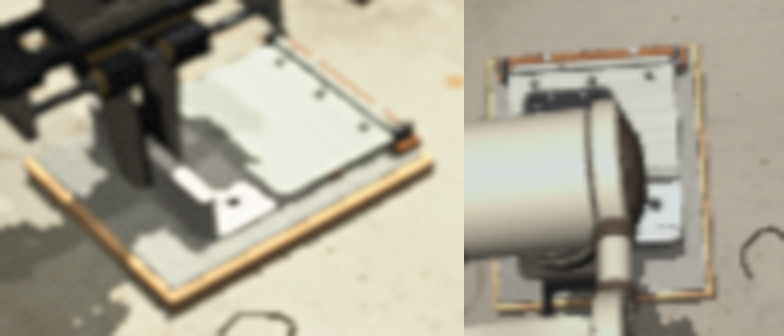

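The flange is now under the lip and the lap plate still closed: its corner is unmoved at crop (282,198). The strip's right end, at crop (681,185) to (682,240) in the top view, lines up with the plate's right side.

```bash
python3 lat.py 224 234 2>&1 | tail -3; python3 lat.py 223 233 2>&1 | tail -2
python3 - <<'E'
from station import optics
import cv2
g=cv2.cvtColor(optics.grab_frame("top")["frame"],cv2.COLOR_RGB2GRAY)
print(g[200:240:3,285:295])
E
```

```text
slopes plate,strip 0.078 -0.031
plate v 75.37 0.81 strip v 75.09 1.04 strip-plate -0.28
slopes plate,strip 0.073 0.001
plate v 75.2 0.8 strip v 74.97 0.73 strip-plate -0.23
[[209 209 207 189 173 169 167 165 158 171]
 [206 206 206 202 182 171 168 166 170 180]
 [213 214 212 208 156 147 164 169 176 184]
 [211 211 211 205 150 146 164 165 164 155]
 [209 209 210 205 166 157 166 167 162 130]
 [211 210 211 207 171 160 165 165 164 159]
 [181 182 182 179 171 167 170 170 165 164]
 [128 129 136 174 179 172 169 170 170 180]
 [218 219 219 219 216 189 168 165 167 175]
 [167 208 219 219 216 179 166 169 170 170]
 [219 220 219 219 215 173 158 163 167 168]
 [210 208 205 206 182 135 150 168 171 169]
 [120 114 100  94  87  91 142 166 169 169]
 [ 91  93  93  95  99 107 145 162 165 167]]
```

Emit:
{"api": "drive_tool", "payload": {
  "series": [
    [[0.015,0.0012,0,0],[0.01,0.0008,0,0],[0,0,0,0],[0,0,0,0],[0,0,0,0]]
  ]
}}

```text
clock: 10.17
ee_pos: [435.2, 175.2, 54.1]
orientation: [[-0.082, 0.997, -0.0], [0.997, 0.082, -0.0], [0.0, -0.0, -1.0]]
wrist_force: [0.2, 0.1, -1.5]
opening: 9.4
gripper_force: 40.0
```

Emit:
{"api": "drive_tool", "payload": {
  "series": [
    [[0.008,0.0006,0,0],[0,0,0,0],[0,0,0,0],[0,0,0,0]]
  ]
}}

```text
clock: 10.5
ee_pos: [437.6, 175.4, 54.2]
orientation: [[-0.082, 0.997, -0.0], [0.997, 0.082, -0.0], [0.0, -0.0, -1.0]]
wrist_force: [0.2, -0.2, -0.9]
opening: 9.6
gripper_force: 40.0
```

Emit:
{"api": "drive_tool", "payload": {
  "series": [
    [[0.006,0.0005,0,0],[0,0,0,0],[0,0,0,0],[0,0,0,0]]
  ]
}}

```text
clock: 10.83
ee_pos: [439.3, 175.5, 54.1]
orientation: [[-0.082, 0.997, -0.0], [0.997, 0.082, -0.0], [-0.0, -0.0, -1.0]]
wrist_force: [-0.7, 0.5, -2.0]
opening: 9.9
gripper_force: 40.0
```

Emit:
{"api": "drive_tool", "payload": {
  "series": [
    [[0.006,0.0005,0,0],[0,0,0,0],[0,0,0,0],[0,0,0,0]]
  ]
}}

```text
clock: 11.17
ee_pos: [439.5, 175.5, 53.8]
orientation: [[-0.082, 0.997, -0.005], [0.997, 0.082, -0.001], [-0.0, -0.005, -1.0]]
wrist_force: [-6.5, -1.3, 2.6]
opening: 9.6
gripper_force: 40.0
```

Emit:
{"api": "drive_tool", "payload": {
  "series": [
    [[0.005,0.0004,0,0],[0,0,-0.004,0],[0,0,0,0],[0,0,0,0],[0,0,0,0]]
  ]
}}

```text
clock: 11.58
ee_pos: [439.5, 175.5, 53.6]
orientation: [[-0.083, 0.997, -0.009], [0.997, 0.083, -0.002], [-0.001, -0.009, -1.0]]
wrist_force: [-18.8, -3.8, 20.8]
opening: 9.6
gripper_force: 40.1
```

```bash
python3 -c "
from station import monitor
s=monitor.sense();print(s['wrist_force'],s['wrist_torque'],s['ee_pos'],s['orientation'])"; python3 lat.py 221 229 2>&1 | tail -2
```

```text
[-18.77437691  -3.78158087  20.84436318] [-0.67413602  2.74032888  0.02957615] [439.53409505 175.53416485  53.5996393 ] [[-8.29027274e-02  9.96518500e-01 -8.83266482e-03]
 [ 9.96557161e-01  8.28907046e-02 -1.71929589e-03]
 [-9.81164354e-04 -8.94478970e-03 -9.99959513e-01]]
slopes plate,strip 0.076 -0.026
plate v 75.37 0.82 strip v 73.87 0.82 strip-plate -1.49
```

Emit:
{"api": "drive_tool", "payload": {
  "series": [
    [[-0.004,-0.0003,0,0],[0,0,-0.003,0],[0,0,0,0],[0,0,0,0],[0,0,0,0],[0,0,0,0]]
  ]
}}

```text
clock: 12.13
ee_pos: [439.5, 175.5, 53.6]
orientation: [[-0.083, 0.997, -0.006], [0.997, 0.083, -0.001], [-0.001, -0.007, -1.0]]
wrist_force: [-17.9, -3.1, 24.6]
opening: 9.3
gripper_force: 40.1
```

```bash
python3 lat.py 222 229 2>&1 | tail -2
python3 - <<'E'
from station import optics,monitor
import cv2
s=monitor.sense();print(s['wrist_force'],s['wrist_torque'],s['orientation'].round(4))
g=cv2.cvtColor(optics.grab_frame("top")["frame"],cv2.COLOR_RGB2GRAY)
print(g[214:236,285:295])
E
python3 mos.py pics/b3.png
```

```text
slopes plate,strip 0.076 -0.041
plate v 75.41 0.82 strip v 74.02 0.78 strip-plate -1.4
[-17.10000817  -3.67730764  24.63092579] [-0.66451878  2.62946398 -0.00747156] [[-8.280e-02  9.965e-01 -6.400e-03]
 [ 9.966e-01  8.280e-02 -1.500e-03]
 [-9.000e-04 -6.500e-03 -1.000e+00]]
[[211 211 211 207 168 160 168 167 163 143]
 [211 211 211 206 171 159 166 166 164 159]
 [208 208 208 205 183 167 166 164 164 169]
 [197 197 197 191 176 167 167 166 165 172]
 [182 182 182 179 171 168 170 169 166 164]
 [171 175 178 174 163 166 170 169 165 162]
 [119 125 126 136 140 161 169 167 165 174]
 [119 130 136 176 182 174 169 170 170 181]
 [167 196 201 211 211 187 171 169 171 179]
 [171 209 218 219 217 190 169 166 169 177]
 [193 215 219 219 217 189 168 166 167 174]
 [214 219 219 219 217 187 169 167 168 172]
 [219 219 219 219 216 177 162 167 168 170]
 [217 217 217 216 212 171 161 168 170 170]
 [190 198 190 185 182 156 158 165 166 164]
 [207 209 208 201 168 146 159 164 165 163]
 [215 215 214 207 162 129 150 163 167 168]
 [202 197 191 167 124 109 147 165 170 171]
 [124 119 114  99  79  90 144 166 170 169]
 [ 72  70  70  80  85  96 147 167 171 168]
 [ 87  86  86  91  93 101 147 168 170 168]
 [ 92  91  91  93 100 109 147 167 169 168]]
[439.5 175.5  53.6] [-16.3  -3.9  25.3] 12.2333
```

View pics/b3.png

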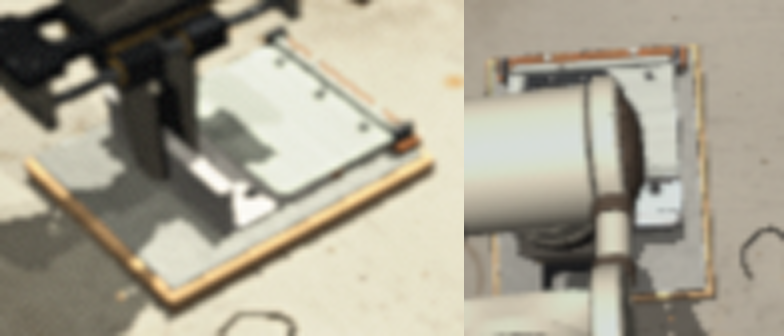

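The plate is still closed (corner unmoved at about crop (282,195)), and the strip is tucked in against the stop. I'll check lateral alignment with averaged edge profiles from both views, then ease the push a little.

```bash
cat > prof.py <<'E'
from h import *
from station import optics
poses={"scene":(479.7,173.45,.082),"top":(478.6,176.7,.080)}
vs=np.arange(-76,-54,.5)
for n,(x,y,a) in poses.items():
    f=optics.grab_frame(n); g=cv2.cvtColor(f["frame"],cv2.COLOR_RGB2GRAY).astype(np.float32)
    C=(f["camera_matrix"],np.linalg.inv(f["T"])); pr={}
    for nm,xs,z in (("plate",np.arange(10,65,1.),28.5),("strip",np.arange(-29,-13,1.),22.)):
        P=np.array([[[u,v,z] for u in xs] for v in vs])@rz(a).T+[x,y,0]
        q=proj(C,P.reshape(-1,3)).reshape(*P.shape[:2],2).astype(np.float32)
        pr[nm]=cv2.remap(g,q[...,0].copy(),q[...,1].copy(),cv2.INTER_LINEAR)
        m=np.median(pr[nm],1) if nm=="x" else pr[nm].mean(1)
        d=np.gradient(m); k=np.arange(max(0,d.argmax()-4),min(len(d),d.argmax()+5)); w=np.clip(d[k],0,None)
        print(n,nm,"edge v",(vs[k]*w).sum()/w.sum()); print(m[::2].astype(int))
E
python3 prof.py
```

```text
scene plate edge v -64.00415520877185
[204 195 182 167 151 135 122 114 114 120 133 150 169 188 205 218 227 232
 234 235 235 235]
scene strip edge v -62.53248245319499
[218 219 218 218 216 213 209 203 196 190 188 190 198 210 222 233 241 245
 247 248 248 248]
top plate edge v -62.657668466111154
[166 166 166 167 166 166 165 162 160 160 161 165 171 182 193 202 206 207
 208 209 209 209]
top strip edge v -62.89233678277433
[172 171 169 168 167 167 167 167 167 170 176 181 189 198 208 215 216 217
 217 217 217 216]
```

Emit:
{"api": "drive_tool", "payload": {
  "series": [
    [[-0.003,-0.0002,-0.001,0],[0,0,0,0],[0,0,0,0]]
  ]
}}

```text
clock: 12.68
ee_pos: [439.4, 175.5, 53.6]
orientation: [[-0.083, 0.997, -0.004], [0.997, 0.083, -0.001], [-0.001, -0.004, -1.0]]
wrist_force: [-14.6, -3.2, 22.8]
opening: 9.6
gripper_force: 40.0
```

Emit:
{"api": "drive_tool", "payload": {
  "series": [
    [[-0.002,0,-0.003,0],[0,0,0,0],[0,0,0,0],[0,0,0,0],[0,0,0,0],[0,0,0,0]]
  ]
}}

```text
clock: 13.18
ee_pos: [439.4, 175.5, 53.6]
orientation: [[-0.083, 0.997, -0.004], [0.997, 0.083, -0.001], [-0.001, -0.004, -1.0]]
wrist_force: [-17.1, -3.8, 29.5]
opening: 9.8
gripper_force: 40.0
```

Firm, flat press of about 30 N, seated on the stop at x = 439.4, with the plate closed. I'll hand the job in now.

```bash
python3 -c "
from station import ticket
print(ticket.sign_off())"
```

```text
the job is handed in; nothing more can be done
None
```

The job is handed in: the strip is tucked under the closed lap plate against the stop, square, with its ends level with the plate's to within about 1.5 mm by camera, and still gripped (40 N) and pressed down at about 30 N.

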